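# Fetch the muller from behind the paint containers

### The arm

A 6-joint arm with a two-finger parallel gripper is mounted at the origin on the work surface. World frame = base frame: x ahead of the robot, y to its left, z up, the work surface at z = 0. Lengths are in m, angles in rad, forces in N, time in s.
With the tool pointing down it reaches from about 0.375 to 0.9 m from the base axis. Payload 3.1 kg.
Tool frame: the origin (TCP) lies between the finger pads; the fingertips stand 8 mm ahead of it and the grasp point (between the pads) lies 11 mm behind it; z points along the fingers, y is the line along which they close (so a half turn about z gives the same grasp; the last joint's range is limited). The gripper opens to 87 mm and grips with 3 to 60 N. Pads are 19 mm wide; open, the fingers measure 117 mm over their backs; the gripper's body (75 mm by 190 mm) begins 51 mm behind the grasp point.
Start: joints at [-1.391, 0.527, 1.433, -0, 1.181, -0.178], TCP at [0.219, -0.585, 0.231] pointing down, gripper open.
Joint ranges: [-3.08, 3.08], [-0.75, 2.2], [0.22, 2.44], [-1.43, 4.57], [0, 2.65], [-2.85, 2.85]. Speed limits (rad/s): [2.79, 2.79, 3.14, 3.14, 3.14, 3.14].

### API

Orientations are given as a unit quaternion [x, y, z, w].
In Python, from rig import robot, vision, job gives the robot as it stands.
- The arm moves only by the shell command python3 -m handwheel 'ROWS' [OPENING] [FORCE]. ROWS is JSON, a list of rows, each a list of 4 numbers: the shift along the tool's x, y, z as a fraction of full scale, then the turn about the tool's z as a fraction of full scale. A call has 1 to 20 rows; each row is the pose to reach, as a shift and turn from the pose commanded when the call began, along the tool's axes at that moment, turning the shorter way round; what a row does not reach only later rows make up. Full scale, the value 1, is 300 mm for a shift and 2 pi rad for a turn. A row lasts 1/12 s, in which the tool goes at most 41.7 mm and 7.16 degrees, less where a joint would pass 70% of its speed; a pose out of reach is approached as far as the arm can. A call with a number of a shift or a turn outside -1 to 1 is refused whole. A call with a gripper value outside its range is refused whole. OPENING is the opening in per cent of the stroke, from 0 (shut) to 100 (fully open), set as the call begins (- or left out, the last holds). The fingers move at their own pace and stop on an object; FORCE is the grip in N (left out, the last holds). Time passes only in rows, so rows that repeat a pose let the fingers close. It gives the time, the measured TCP pose, the force, the opening and the grip force at its end, in the units of the state.
- robot.get_obs(): the state, without advancing time (a new reading comes with each control period).
- vision.camera(name): name is "scene" or "side" or "wrist"; returns a dict with "frame" (480x640x3 uint8, red, green, blue), "K" (3x3 intrinsics, pixels), "k1" (the pictures are not rectified: a ray, as slopes to the right and down, at radius r is drawn at 1 + k1 r^2 times it, then the intrinsics apply), "cam_to_world" (4x4, takes a point from camera to world coordinates); the wrist camera has in their place "hand_eye" (4x4, takes a point from camera to tool coordinates, whose origin is the TCP and whose axes are the flange's). Camera axes: x right, y down, z forward; pixel columns grow to the right and rows downward; lengths in m; the calibration is good to about 2 mm. A picture is of the moment at which its call begins: read the wrist's pose just before it. There is no depth.
- job.hand_in(): hands the job in; it is judged then, once.
Trained networks look in the newest picture that a camera, given by its name, has taken for a name from the list of things; names that differ only in an ending like _2 or _b are one class to them, and where a whole thing is asked for, a point or a joint stands for the part that bears it (a point fixed in the world has none). Each returns a list of dicts, best first, with "conf" (0 to 1); they miss things now and then, are a little off and sometimes report something else, mostly with a low value. They report only what shows in the picture. A call takes as long as a camera call.
- vision.look_for(camera, label): "point" ([row, column] in pixels, amid what is visible of it).
- vision.outline_of(camera, label): "mask" (480x640 bool, what is visible of it) and "point" ([row, column] in pixels, amid what is visible of it).
The state is a dict: "time": time; "q": joint angles; "joint_velocities": joint speeds; "joint_torque": joint torques, N m; "position": TCP position; "tool_rot": TCP orientation; "ft_force": force on the tool from outside, world axes, zero at the start; "moment": the same for the moment, N m; "grip_width": finger opening in m; "grip_force": force on a finger pad.
Only numpy, scipy, OpenCV 4.12 (cv2) and the standard library are available. Lean on these libraries where they do the work, as an engineer would, in place of code of your own. Each camera call takes 0.05 s, during which the arm holds its last target. There are 200 camera calls.

### The job

The small marble muller stands at the back of the wooden tray, hemmed in by a glass jar, a white bottle and a square tin. First clear all three containers onto the cork mat, then fetch the muller and stand it in the middle of the marble grinding slab, and last put each container back upright on the very spot of the tray where it stood before. Never tip anything over, and do not disturb the little dish and the rubber stopper that share the tray.

Things in the scene. Friction and masses are not known exactly. Their poses are not given: they have to be found in the camera images.
- caddy: Shallow wooden tray, fixed, 200 (its x) by 260 (its y) mm. Floor 6 mm thick, rim 6 mm wide and 16 mm high over the table. Origin: centre of its underside, on the table; z up. Its -x side faces the robot, turned by up to about 0.3 rad. The muller stands near (+30, 0) mm in this frame. Of the three containers, one stands near (-57, 0), one near (+30, +82) and one near (+30, -82) mm, each within about 4 mm; which one stands where differs from start to start.
- mat: Thin cork mat, fixed, 260 (its x) by 160 (its y) by 4 mm; origin: centre of its underside, on the table; z up. It lies to the left or the right of the wooden tray, its long side pointing roughly away from the robot. All three containers fit on it in a row along its x, 80 mm apart.
- slab: Marble grinding slab, fixed, 170 by 170 by 15 mm; origin: centre of its underside, on the table; z up. It lies on the other side of the wooden tray from the mat.
- jar: Round glass jar with a wide aluminium lid and a paper label, 120 mm high, 0.35 kg or so. Body 62 mm across to 96 mm height, lid 60 mm across from 96 to 120 mm; grip it by the lid. Origin: centre of its underside; z up.
- bottle: Round white plastic bottle, 54 mm across and straight up to 95 mm, shoulder up to 118 mm, then a grey cap 32 mm across from 118 to 150 mm; 0.25 kg or so. Grip it by the cap. Origin: centre of its underside; z up.
- tin: Plain square steel tin, 54 by 54 mm (its x and y), flat sides up to 128 mm, with a low round plug 3 mm high on top; 0.3 kg or so. Grip it across two opposite sides near the top. Its sides are nearly parallel to the tray's at the start. Origin: centre of its underside; z up.
- muller: Small marble muller (grinding pestle), 60 mm high: round flat foot 52 mm across and 14 mm high, narrowing to a 24 mm neck at 22 to 30 mm, then a round knob 34 mm across from 36 to 56 mm height. 0.2 kg or so. Grip it by the knob; the taller containers beside it leave no room for a gripper until they are cleared. Origin: centre of its underside; z up.
- dish: White ceramic dish, 36 mm across, 14 mm high, near (-70, +103) mm in the tray's frame. A bystander: leave it alone. Origin: centre of its underside.
- stopper: Dark rubber stopper, 22 mm across, 22 mm high, standing near (-70, -103) mm in the tray's frame. A bystander: leave it alone. Origin: centre of its underside.

How it is judged:
By the outcome, as a careful person would: the job done as asked, in the order asked, and still so for the second after the job is handed in, with the robot touching nothing.
It also fails if it takes over 144 s, if anything falls off the work surface, if the arm or the gripper's body presses on something with over 40 N, if the wrist force passes 120 N, or if a joint passes its speed limit or range.

## Working session

There is one attempt and no reset: what is moved stays moved. The work goes in short steps, Python scripts to look and compute and a shell command to move; the robot and the scene stay as the last step left them, time stands still between calls to the robot, and variables do not carry over. Pictures are saved under pics/ and viewed, at most 14 in all, crops included, and the job is handed in when it is done.

```bash
ls; mkdir -p pics; python3 - <<'E'
from rig import robot, vision, job
import cv2,numpy as np
o=robot.get_obs();print(o)
ims=[]
for c in ("scene","side"):
    d=vision.camera(c);print(c,d["K"].tolist(),d["k1"],np.round(d["cam_to_world"],4).tolist())
    cv2.imwrite(f"pics/{c}0.png",d["frame"][...,::-1])
    for l in "caddy mat slab jar bottle tin muller dish stopper".split():
        r=vision.look_for(c,l);print(c,l,[(np.round(x["point"]).tolist(),round(x["conf"],2)) for x in r[:3]])
d=vision.camera("wrist");print(np.round(d["hand_eye"],4).tolist(),d["K"],d["k1"])
E
```

```text
pics
{'time': 0.0, 'q': array([-1.39051901e+00,  5.28447819e-01,  1.43389049e+00, -9.37783498e-06,
        1.18139748e+00, -1.78521562e-01]), 'joint_velocities': array([ 2.87997109e-04, -1.03116049e-03, -3.73903917e-05, -1.37757962e-03,
        7.74005229e-04,  2.37202489e-05]), 'joint_torque': array([-2.13447827e-03, -4.40053010e+01, -1.76594299e+01,  6.31787349e-02,
        5.83437702e-02, -1.80006623e-04]), 'position': array([ 0.21935176, -0.58448478,  0.22958665]), 'tool_rot': array([ 9.83950150e-01,  1.78440339e-01, -5.27668904e-06, -1.07156344e-03]), 'ft_force': array([ 0.1191033 ,  0.43808596, -0.06894544]), 'moment': array([-0.01148653,  0.02897436, -0.00036516]), 'grip_force': 0.0, 'grip_width': 0.08715243110369135}
scene [[441.8953882282849, 0.0, 314.89449594324753], [0.0, 441.8953882282849, 237.8070206140962], [0.0, 0.0, 1.0]] -0.07495616680621356 [[0.6036, 0.5444, -0.5824, 0.9595], [0.7972, -0.4044, 0.4482, -0.3222], [0.0084, -0.7349, -0.6782, 0.5435], [0.0, 0.0, 0.0, 1.0]]
scene caddy []
scene mat [([359.0, 138.0], 0.76)]
scene slab [([189.0, 423.0], 0.69), ([195.0, 315.
[... 487 characters left out ...]
 [0.0004, -0.6776, -0.7354, 0.6421], [0.0, 0.0, 0.0, 1.0]]
side caddy [([284.0, 306.0], 0.61)]
side mat [([421.0, 406.0], 0.83)]
side slab [([168.0, 245.0], 0.87)]
side jar [([258.0, 346.0], 0.69)]
side bottle [([254.0, 271.0], 0.81), ([243.0, 238.0], 0.44)]
side tin [([201.0, 286.0], 0.59)]
side muller [([247.0, 312.0], 0.55)]
side dish [([244.0, 239.0], 0.79)]
side stopper [([311.0, 306.0], 0.51), ([198.0, 290.0], 0.43)]
[[-0.0005, -0.952, -0.3061, 0.0843], [1.0, -0.0005, -0.0, -0.0002], [-0.0001, -0.3061, 0.952, -0.1545], [0.0, 0.0, 0.0, 1.0]] [[416.13269182   0.         322.2895854 ]
 [  0.         416.13269182 239.42855233]
 [  0.           0.           1.        ]] -0.04090495490155543
```

View pics/scene0.png

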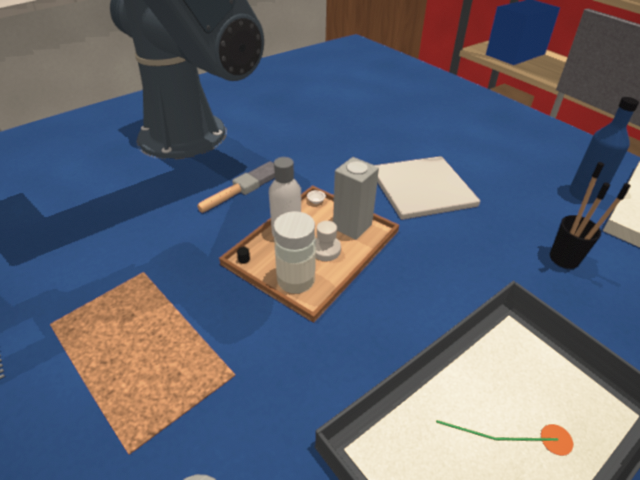

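View pics/side0.png

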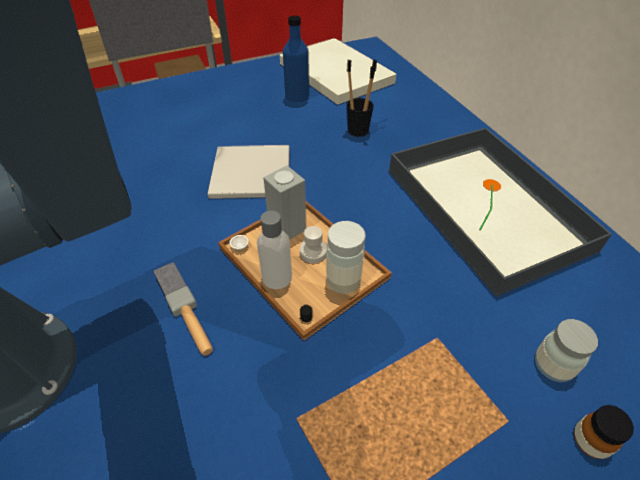

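The bottle (side px ~275,255) stands at the tray's robot-facing spot, the tin (285,200) at +y and the jar (345,258) at -y. The muller is at (313,245). The mat is on the right and the slab on the left.

```bash
cat > h.py <<'E'
import numpy as np, cv2
from scipy.optimize import minimize
from scipy.spatial.transform import Rotation as R
from rig import robot, vision, job
def cam(n):
    o=robot.get_obs(); d=vision.camera(n)
    if n=="wrist":
        T=np.eye(4);T[:3,:3]=R.from_quat(o["tool_rot"]).as_matrix();T[:3,3]=o["position"]
        d["cam_to_world"]=T@np.array(d["hand_eye"])
    d["name"]=n; return d
def proj(d,P):
    T=np.linalg.inv(d["cam_to_world"]);p=np.asarray(P)@T[:3,:3].T+T[:3,3]
    s=p[:,:2]/p[:,2:];s=s*(1+d["k1"]*(s**2).sum(1,keepdims=True))
    return s@np.array(d["K"])[:2,:2].T+np.array(d["K"])[:2,2]
def onplane(d,px,z):  # px: col,row
    K=np.array(d["K"]);u=(np.atleast_2d(px)-K[:2,2])/K[0,0];s=u.copy()
    for _ in range(8): s=u/(1+d["k1"]*(s**2).sum(1,keepdims=True))
    C=np.array(d["cam_to_world"]);r=np.c_[s,np.ones(len(s))]@C[:3,:3].T
    return (C[:3,3]+r*((z-C[2,3])/r[:,2:]))[:,:2]
def ring(r,z):
    a=np.linspace(0,2*np.pi,40);return np.c_[r*np.cos(a),r*np.sin(a),0*a+z]
def sq(h,z,h2=None):
    h2=h2 or h; return np.array([[h,h2,z],[-h,h2,z],[-h,-h2,z],[h,-h2,z]])
PARTS={"jar":[[ring(.031,0),ring(.031,.096)],[ring(.030,.096),ring(.030,.12)]],
"bottle":[[ring(.027,0),ring(.027,.095),ring(.016,.118)],[ring(.016,.118),ring(.016,.15)]],
"tin":[[sq(.027,0),sq(.027,.128)]],
"muller":[[ring(.026,0),ring(.026,.014),ring(.012,.022)],[ring(.012,.022),ring(.012,.03),ring(.017,.036)],[ring(.017,.036),ring(.017,.056),ring(.012,.06)]],
"dish":[[ring(.014,0),ring(.018,.014)]],"stopper":[[ring(.011,0),ring(.011,.022)]],
"slab":[[sq(.085,0),sq(.085,.015)]],"mat":[[sq(.13,0,.08),sq(.13,.004,.08)]],"caddy":[[sq(.1,0,.13),sq(.1,.016,.13)]]}
def render(d,parts,x,y,z,yaw):
    m=np.zeros((480,640),np.uint8);c,s=np.cos(yaw),np.sin(yaw);A=np.array([[c,s,0],[-s,c,0],[0,0,1]])
    for p in parts:
        q=proj(d,np.vstack(p)@A+[x,y,z]);h=cv2.convexHull((q*16).astype(np.int32))
        cv2.fillConvexPoly(m,h,255,cv2.LINE_AA,4)
    return m/255.
def fit(label,views,x0,z,yaw0=0.,fy=False,ignore=None,minconf=.3):
    """views: cams; IoU fit of silhouette; ignore: masks of occluders per cam"""
    V=[]
    for d in views:
        best=None
        for r in vision.outline_of(d["name"],label)[:3]:
            e=np.linalg.norm(np.array(r["point"])[::-1]-proj(d,[[*x0,z+.02]])[0])
            if r["conf"]>minconf and (best is None or e<best[0]) and e<130: best=(e,r["mask"])
        if best: V.append((d,best[1].astype(float),(ignore or {}).get(d["name"])))
    if not V: return None
    def cost(p):
        c=0
        for d,m,ig in V:
            w=render(d,PARTS[label],p[0]/1000+x0[0],p[1]/1000+x0[1],z,yaw0+(p[2]/50 if fy else 0))
            if ig is not None: w=w*(1-ig)
            c+=1-np.minimum(w,m).sum()/np.maximum(w,m).sum()
        return c/len(V)
    p=np.zeros(3 if fy else 2);S=np.vstack([p,p+8*np.eye(len(p))])
    r=minimize(cost,p,method="Nelder-Mead",options=dict(initial_simplex=S,xatol=.1,fatol=1e-5))
    return x0[0]+r.x[0]/1000,x0[1]+r.x[1]/1000,yaw0+(r.x[2]/50 if fy else 0),r.fun,len(V)
def pose():
    o=robot.get_obs();m=R.from_quat(o["tool_rot"]).as_matrix()
    return np.array(o["position"]),m,np.arctan2(m[1,0],m[0,0])
def go(x,y,z,yaw):
    """row numbers from present pose; yaw = world heading of tool x (mod pi)"""
    p,m,a=pose();s=m.T@(np.array([x,y,z])-p)
    t=(a-yaw+np.pi/2)%np.pi-np.pi/2
    n=max(np.linalg.norm(s)/.0417,abs(np.degrees(t))/7.16)
    print("row",np.round(s/.3,4).tolist(),"turn",round(t/2/np.pi,4),"rows>=",round(n,1),"| pose",p.round(4).tolist(),"yaw",round(a,3),"q6",round(robot.get_obs()["q"][5],2))
E
python3 - <<'E'
from h import *
sc,si=cam("scene"),cam("side")
print("caddy scene",onplane(sc,[[221,260],[314,317],[398,229],[313,189]],.016).round(3).tolist())
print("caddy side",onplane(si,[[219,243],[305,338],[391,272],[308,203]],.016).round(3).tolist())
print("mat",onplane(sc,[[51,325],[144,274],[233,374],[131,446]],.004).round(3).tolist())
print("slab",onplane(sc,[[374,165],[440,157],[478,206],[404,217]],.015).round(3).tolist())
c=onplane(sc,[[221,260],[314,317],[398,229],[313,189]],.016)
C=c.mean(0);e=(c[3]-c[0])+(c[2]-c[1]);yaw=np.arctan2(e[1],e[0])-np.pi/2
c2=onplane(si,[[219,243],[305,338],[391,272],[308,203]],.016);print(C,c2.mean(0),yaw)
A=np.array([[np.cos(yaw),-np.sin(yaw)],[np.sin(yaw),np.cos(yaw)]])
for l,q in dict(bottle=(-.057,0),jar=(.03,-.082),tin=(.03,.082),muller=(.03,0),dish=(-.07,.103),stopper=(-.07,-.103)).items():
    g=C+A@q
    print(l,"guess",g.round(3),[np.round(fit(l,v,g,.006,yaw,l=="tin") or 0,4).tolist() for v in ([sc],[si],[sc,si])])
M=onplane(sc,[[51,325],[144,274],[233,374],[131,446]],.004)
e=M[2]-M[1]+M[3]-M[0];print("mat",M.mean(0),np.arctan2(e[1],e[0]),[np.round(fit("mat",v,M.mean(0),0,np.arctan2(e[1],e[0]),True) or 0,4).tolist() for v in ([sc],[si])])
S=onplane(sc,[[374,165],[440,157],[478,206],[404,217]],.015);e=S[2]-S[1]+S[3]-S[0];a=np.arctan2(e[1],e[0])
print("slab",S.mean(0),a,[np.round(fit("slab",v,S.mean(0),0,a,True) or 0,4).tolist() for v in ([sc],[si],[sc,si])])
E
```

```text
caddy scene [[0.457, -0.133], [0.643, -0.079], [0.577, 0.161], [0.389, 0.11]]
caddy side [[0.378, 0.113], [0.449, -0.139], [0.64, -0.078], [0.575, 0.147]]
mat [[0.413, -0.404], [0.397, -0.248], [0.647, -0.219], [0.66, -0.369]]
slab [[0.397, 0.27], [0.46, 0.412], [0.622, 0.337], [0.559, 0.195]]
[0.51662308 0.01508041] [0.51030769 0.01092369] 0.2686632797487718
bottle guess [ 0.462 -0.   ] [[0.4316, 0.0143, 0.2687, 0.3753, 1.0], [0.4532, 0.0024, 0.2687, 0.073, 1.0], [0.4527, 0.0011, 0.2687, 0.2305, 2.0]]
jar guess [ 0.567 -0.056] [[0.5673, -0.056, 0.2687, 1.0, 1.0], [0.5594, -0.0508, 0.2687, 0.1083, 1.0], [0.5593, -0.0508, 0.2687, 0.5541, 2.0]]
tin guess [0.524 0.102] [[0.5124, 0.107, 0.3319, 0.0588, 1.0], [0.5139, 0.1078, 0.0593, 0.1843, 1.0], [0.5127, 0.1067, 0.2384, 0.1379, 2.0]]
muller guess [0.546 0.023] [[0.5334, 0.0296, 0.2687, 0.1862, 1.0], [0.5359, 0.029, 0.2687, 0.1184, 1.0], [0.5346, 0.0293, 0.2687, 0.1538, 2.0]]
dish guess [0.422 0.096] [[0.4087, 0.1025, 0.2687, 0.3518, 1.0], [0.4137, 0.1002, 0.2687, 0.2025, 1.0], [0.4139, 0.0989, 0.2687, 0.2794, 2.0]]
stopper guess [ 0.476 -0.103] [0, [0.4682, -0.0976, 0.2687, 0.1883, 1.0], [0.4682, -0.0976, 0.2687, 0.1883, 1.0]]
mat [ 0.52943211 -0.31004568] 0.12497161762990755 [[0.5271, -0.3118, 0.1123, 0.0281, 1.0], [0.5267, -0.3119, 0.1161, 0.0112, 1.0]]
slab [0.50958503 0.30348029] -0.43124837430539287 [[0.5013, 0.3114, -0.4062, 0.0914, 1.0], [0.5032, 0.3112, -0.386, 0.21, 1.0], [0.5026, 0.3114, -0.3924, 0.1518, 2.0]]
```

```bash
python3 -c "
from h import *
go(.453,.002,.30,.26)"
```

```text
row [1.416, -1.5592, -0.2314] turn 0.0157 rows>= 15.2 | pose [0.2195, -0.5852, 0.2306] yaw 0.359 q6 -0.18
```

```bash
python3 -m handwheel '[[0.71,-0.78,-0.23,0.016],[0.71,-0.78,-0.23,0.016],[0.71,-0.78,-0.23,0.016],[0.71,-0.78,-0.23,0.016],[0.71,-0.78,-0.23,0.016],[0.71,-0.78,-0.23,0.016],[0.71,-0.78,-0.23,0.016],[0.71,-0.78,-0.23,0.016],[0.71,-0.78,-0.23,0.016]]' 100 30; python3 -c "
from h import *
go(.453,.002,.30,.26)"
```

```text
time: 3.4
position: [0.3378, -0.2859, 0.3009]
tool_rot: [0.991, 0.131, 0.001, -0.001]
ft_force: [-0.8, 0.4, -1.0]
grip_width: 0.087
grip_force: 0.0
row [0.6205, -0.8266, 0.0051] turn 0.0005 rows>= 7.4 | pose [0.3378, -0.2859, 0.3009] yaw 0.263 q6 0.35
```

```bash
python3 -m handwheel '[[0.62,-0.827,0,0],[0.62,-0.827,0,0],[0.62,-0.827,0,0],[0.62,-0.827,0,0],[0.62,-0.827,0,0],[0.62,-0.827,0,0],[0.62,-0.827,0,0],[0.62,-0.827,0,0],[0.62,-0.827,0,0],[0.62,-0.827,0,0],[0.62,-0.827,0,0]]'; python3 - <<'E'
from h import *
d=cam("wrist");cv2.imwrite("pics/w1.png",d["frame"][...,::-1])
for l,g in dict(bottle=(.453,.002),jar=(.559,-.051),tin=(.513,.107)).items():
    r=fit(l,[d],g,.006,.26,l=="tin");print(l,r and np.round(r,4).tolist())
E
```

```text
time: 4.32
position: [0.4531, -0.0048, 0.2994]
tool_rot: [0.992, 0.129, -0.0, 0.0]
ft_force: [-0.4, -1.2, -0.3]
grip_width: 0.0872
grip_force: 0.0
bottle [0.4527, 0.0016, 0.26, 0.0375, 1.0]
jar None
tin [0.5127, 0.1057, 0.2656, 0.0729, 1.0]
```

View pics/w1.png

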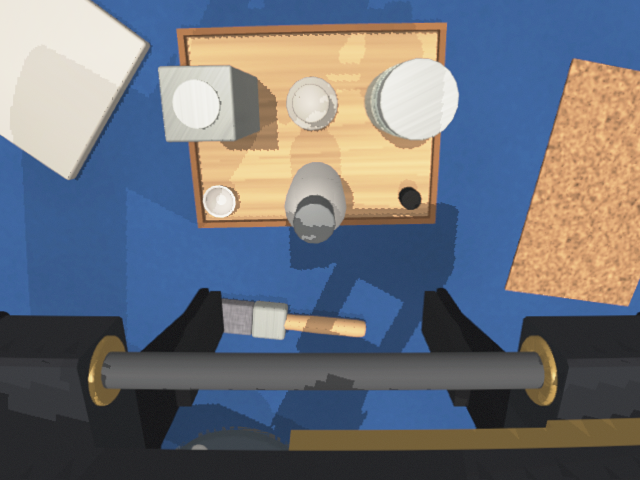

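The wrist view shows the bottle cap at px (315,219), the tin plug at (196,104), the jar lid at (421,97) and the tray's rim corners at (178,30), (446,24), (434,223) and (199,227).

```bash
python3 - <<'E'
from h import *
d=cam("wrist")
print("cap",onplane(d,[[315,219]],.156),"jar",onplane(d,[[421,97]],.126),"tin",onplane(d,[[196,104]],.137),"muller",onplane(d,[[310,101]],.063))
c=onplane(d,[[178,30],[446,24],[434,223],[199,227]],.016)
print("caddy",c.round(4).tolist(),c.mean(0))
e=c[0]-c[1]+c[3]-c[2];yaw=np.arctan2(e[1],e[0])-np.pi/2;print(yaw)
for q in ((-.057,0),(.03,-.082),(.03,.082),(.03,0)): print(c.mean(0)+np.array([[np.cos(yaw),-np.sin(yaw)],[np.sin(yaw),np.cos(yaw)]])@q)
go(.4527,.0016,.133,.26)
E
```

```text
cap [[0.45576571 0.00130324]] jar [[ 0.55984535 -0.05372033]] tin [[0.51302787 0.10594781]] muller [[0.53602187 0.0280316 ]]
caddy [[0.5684, 0.169], [0.6385, -0.0794], [0.4474, -0.133], [0.3778, 0.1154]] [0.50801887 0.01800568]
0.27403314863515793
[0.4531457  0.00258056]
[ 0.55909003 -0.05281618]
[0.51470896 0.10506453]
[0.53689949 0.02612417]
row [0.0046, -0.0217, 0.5552] turn -0.0006 rows>= 4.0 | pose [0.453, -0.005, 0.2996] yaw 0.256 q6 1.06
```

```bash
python3 -m handwheel '[[0.003,-0.022,0.1,0],[0.003,-0.022,0.2,0],[0.003,-0.022,0.3,0],[0.003,-0.022,0.38,0],[0.003,-0.022,0.45,0],[0.003,-0.022,0.5,0],[0.003,-0.022,0.535,0],[0.003,-0.022,0.555,0],[0.003,-0.022,0.555,0],[0.003,-0.022,0.555,0],[0.003,-0.022,0.555,0]]' 75; python3 -c "
from h import *
go(.4527,.002,.133,.26)"
```

```text
time: 5.48
position: [0.453, 0.0024, 0.1337]
tool_rot: [0.992, 0.129, 0.001, 0.0]
ft_force: [0.6, -0.4, 0.1]
grip_width: 0.0651
grip_force: 0.0
row [-0.0014, 0.0008, 0.0025] turn -0.0003 rows>= 0.0 | pose [0.453, 0.0024, 0.1337] yaw 0.258 q6 1.07
```

```bash
python3 -m handwheel '[[0,0,0,0],[0,0,0,0],[0,0,0,0],[0,0,0,0],[0,0,0,0],[0,0,0,0],[0,0,0,0],[0,0,0,0],[0,0,0,0],[0,0,0,0],[0,0,0,0],[0,0,0,0]]' 0 25; python3 -c "
from h import *
d=cam('wrist');cv2.imwrite('pics/w2.png',d['frame'][...,::-1])"
```

```text
time: 6.48
position: [0.4526, 0.0026, 0.1332]
tool_rot: [0.992, 0.129, 0.0, 0.0]
ft_force: [-0.4, -1.2, 1.4]
grip_width: 0.0311
grip_force: 25.0
```

```bash
python3 -m handwheel '[[0,0,-0.03,0],[0,0,-0.08,0],[0,0,-0.15,0],[0,0,-0.22,0],[0,0,-0.28,0],[0,0,-0.31,0],[0,0,-0.32,0],[0,0,-0.32,0],[0,0,-0.32,0]]'; python3 -c "
from h import *
go(.448,-.321,.2312,.115)"
```

```text
time: 7.28
position: [0.4515, 0.003, 0.2281]
tool_rot: [0.992, 0.129, -0.001, -0.001]
ft_force: [0.8, 0.3, -2.1]
grip_width: 0.0311
grip_force: 25.0
row [-0.287, 1.0412, -0.0112] turn 0.0228 rows>= 7.8 | pose [0.4515, 0.003, 0.2281] yaw 0.258 q6 1.07
```

```bash
python3 -m handwheel '[[-0.01,0.04,-0.01,0],[-0.03,0.12,-0.01,0.005],[-0.06,0.22,-0.01,0.01],[-0.09,0.33,-0.01,0.015],[-0.12,0.44,-0.01,0.023],[-0.15,0.55,-0.01,0.023],[-0.18,0.66,-0.01,0.023],[-0.21,0.77,-0.01,0.023],[-0.24,0.86,-0.01,0.023],[-0.26,0.93,-0.01,0.023],[-0.275,0.98,-0.01,0.023],[-0.28,1,-0.01,0.023],[-0.28,1,-0.01,0.023],[-0.28,1,-0.01,0.023],[-0.28,1,-0.01,0.023]]'; python3 - <<'E'
from h import *
go(.448,-.321,.132,.115)
d=cam("wrist");cv2.imwrite("pics/w3.png",d["frame"][...,::-1])
print(fit("mat",[d],(.527,-.312),0,.115,True))
E
```

```text
time: 8.53
position: [0.4475, -0.3068, 0.2316]
tool_rot: [0.998, 0.057, -0.001, -0.001]
ft_force: [-0.6, 0.4, -4.0]
grip_width: 0.0313
grip_force: 25.0
row [-0.0034, 0.0478, 0.3318] turn -0.0 rows>= 2.4 | pose [0.4475, -0.3068, 0.2316] yaw 0.115 q6 0.65
(np.float64(0.5376974502893025), np.float64(-0.31063719361751224), np.float64(0.11216489128043582), np.float64(0.09206301720517807), 1)
```

View pics/w3.png

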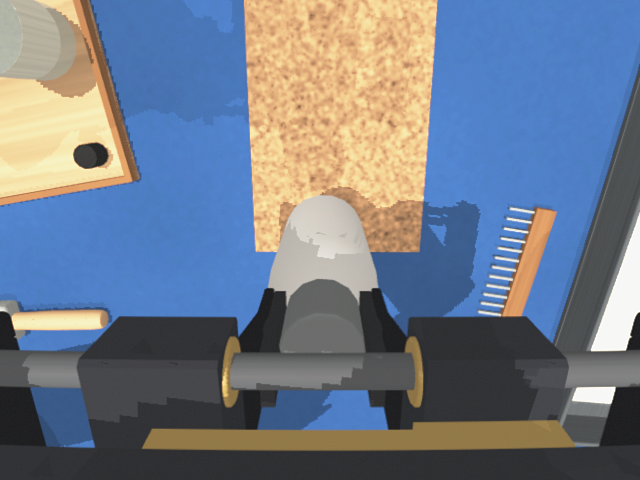

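The bottle is held upright above the mat's near end (mat's near edge at row 251, columns 255–420).

```bash
python3 -m handwheel '[[-0.003,0.02,0.05,0],[-0.003,0.04,0.13,0],[-0.003,0.048,0.2,0],[-0.003,0.048,0.26,0],[-0.003,0.048,0.3,0],[-0.003,0.048,0.32,0],[-0.003,0.048,0.328,0],[-0.003,0.048,0.331,0],[-0.003,0.048,0.331,0],[-0.003,0.048,0.331,0],[-0.003,0.048,0.331,0]]'; python3 -c "
from h import *
go(.448,-.321,.1312,.115)"
```

```text
time: 9.55
position: [0.449, -0.3236, 0.1337]
tool_rot: [0.998, 0.057, 0.001, 0.001]
ft_force: [-0.4, -0.3, -2.5]
grip_width: 0.0312
grip_force: 25.0
row [-0.0025, -0.0089, 0.0082] turn -0.0002 rows>= 0.1 | pose [0.449, -0.3236, 0.1337] yaw 0.114 q6 0.63
```

```bash
python3 -m handwheel '[[0,0,0.004,0],[0,0,0.008,0],[0,0,0.009,0],[0,0,0.009,0],[0,0,0.009,0]]'; python3 -c "
from h import *
go(.448,-.321,.1312,.115)"
```

```text
time: 9.97
position: [0.4491, -0.3238, 0.1311]
tool_rot: [0.998, 0.057, 0.001, 0.001]
ft_force: [-0.4, 0.7, 4.8]
grip_width: 0.0318
grip_force: 25.0
row [-0.0025, -0.0098, -0.0003] turn -0.0002 rows>= 0.1 | pose [0.4491, -0.3238, 0.1311] yaw 0.114 q6 0.63
```

```bash
python3 -m handwheel '[[0,0,0,0],[0,0,0,0],[0,0,0,0],[0,0,0,0],[0,0,0,0],[0,0,0,0],[0,0,0,0],[0,0,-0.05,0],[0,0,-0.12,0],[0,0,-0.2,0],[0,0,-0.2,0],[0,0,-0.2,0]]' 90; python3 -c "
from h import *
go(.559,-.053,.19,.26)"
```

```text
time: 10.97
position: [0.4492, -0.3239, 0.1913]
tool_rot: [0.998, 0.057, 0.001, 0.001]
ft_force: [-0.3, 0.3, -0.1]
grip_width: 0.0784
grip_force: 0.0
row [0.4661, -0.8556, 0.003] turn -0.0233 rows>= 7.0 | pose [0.4492, -0.3239, 0.1913] yaw 0.114 q6 0.63
```

```bash
python3 -m handwheel '[[0.466,-0.856,-0.03,-0.023],[0.466,-0.856,-0.03,-0.023],[0.466,-0.856,-0.03,-0.023],[0.466,-0.856,-0.03,-0.023],[0.466,-0.856,-0.03,-0.023],[0.466,-0.856,-0.03,-0.023],[0.466,-0.856,-0.03,-0.023],[0.466,-0.856,-0.03,-0.023],[0.466,-0.856,-0.03,-0.023],[0.466,-0.856,-0.03,-0.023],[0.466,-0.856,-0.03,-0.023]]'; python3 - <<'E'
from h import *
d=cam("wrist");cv2.imwrite("pics/w4.png",d["frame"][...,::-1])
r=fit("jar",[d],(.559,-.053),.006);print(r)
go(.559,-.053,.106,.26)
E
```

```text
time: 11.88
position: [0.5575, -0.0532, 0.1983]
tool_rot: [0.992, 0.128, -0.001, -0.0]
ft_force: [0.3, 0.2, -0.2]
grip_width: 0.0779
grip_force: 0.0
(np.float64(0.5585230960845948), np.float64(-0.05225938034057617), 0.0, np.float64(0.03754511064897026), 1)
row [0.0052, -0.0011, 0.3087] turn -0.0007 rows>= 2.2 | pose [0.5577, -0.0537, 0.1986] yaw 0.256 q6 1.02
```

View pics/w4.png

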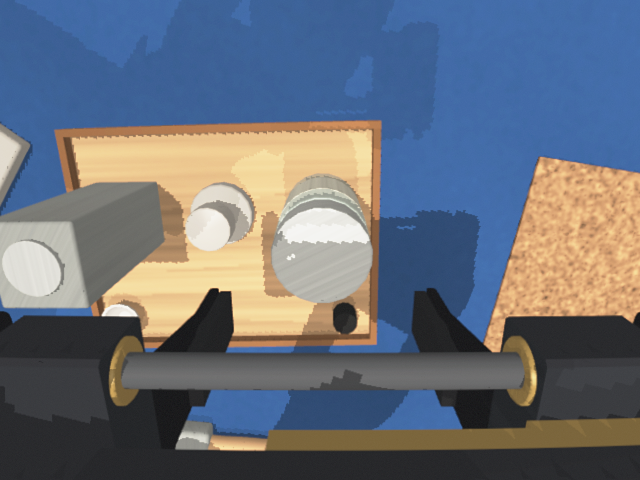

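The jar's lid is centred between the open fingers at px (322,253). The bottle's spot on the tray is empty.

```bash
python3 -m handwheel '[[0.004,-0.003,0.05,0],[0.004,-0.003,0.12,0],[0.004,-0.003,0.19,0],[0.004,-0.003,0.25,0],[0.004,-0.003,0.29,0],[0.004,-0.003,0.308,0],[0.004,-0.003,0.308,0],[0.004,-0.003,0.308,0]]' 100; python3 -m handwheel '[[0,0,0,0],[0,0,0,0],[0,0,0,0],[0,0,0,0],[0,0,0,0],[0,0,0,0],[0,0,0,0],[0,0,0,0],[0,0,0,0]]' 0 30; python3 -c "
from h import *
go(.5585,-.0523,.106,.26)"
```

```text
time: 12.65
position: [0.5593, -0.0519, 0.1068]
tool_rot: [0.992, 0.128, 0.0, 0.0]
ft_force: [-0.3, 0.5, -0.5]
grip_width: 0.0871
grip_force: 0.0
time: 13.4
position: [0.5598, -0.0513, 0.1071]
tool_rot: [0.992, 0.129, 0.001, 0.0]
ft_force: [-1.3, -1.4, 3.6]
grip_width: 0.0603
grip_force: 30.0
row [-0.0049, 0.0022, 0.0037] turn -0.0003 rows>= 0.0 | pose [0.5598, -0.0513, 0.1071] yaw 0.258 q6 1.02
```

```bash
python3 -m handwheel '[[0,0,-0.03,0],[0,0,-0.08,0],[0,0,-0.15,0],[0,0,-0.22,0],[0,0,-0.28,0],[0,0,-0.3,0],[0,0,-0.3,0],[0,0,-0.3,0]]'; python3 -c "
from h import *
go(.606,-.303,.197,.115)"
```

```text
time: 14.07
position: [0.5584, -0.0506, 0.196]
tool_rot: [0.992, 0.129, -0.001, -0.0]
ft_force: [0.0, 1.0, -3.1]
grip_width: 0.0605
grip_force: 30.0
row [-0.0615, 0.8538, -0.004] turn 0.0228 rows>= 6.2 | pose [0.5584, -0.0506, 0.196] yaw 0.258 q6 1.02
```

```bash
python3 -m handwheel '[[0,0.04,0,0],[-0.01,0.12,0,0.005],[-0.02,0.22,0,0.01],[-0.03,0.33,0,0.015],[-0.04,0.44,0,0.023],[-0.05,0.55,0,0.023],[-0.06,0.65,0,0.023],[-0.06,0.74,0,0.023],[-0.06,0.81,0,0.023],[-0.06,0.84,0.05,0.023],[-0.06,0.853,0.12,0.023],[-0.06,0.853,0.18,0.023],[-0.06,0.853,0.2,0.023],[-0.06,0.853,0.2,0.023],[-0.06,0.853,0.2,0.023]]'; python3 -c "
from h import *
go(.606,-.303,.1051,.115)"
```

```text
time: 15.32
position: [0.6066, -0.3022, 0.1353]
tool_rot: [0.998, 0.057, -0.001, -0.001]
ft_force: [0.2, -0.2, -3.2]
grip_width: 0.0601
grip_force: 30.0
row [-0.0022, 0.0025, 0.1007] turn -0.0001 rows>= 0.7 | pose [0.6066, -0.3022, 0.1353] yaw 0.114 q6 0.83
```

```bash
python3 -m handwheel '[[0,0,0.03,0],[0,0,0.06,0],[0,0,0.085,0],[0,0,0.095,0],[0,0,0.1,0],[0,0,0.1,0],[0,0,0.1,0],[0,0,0.1,0]]'; python3 -c "
from h import *
go(.606,-.303,.1051,.115)"
```

```text
time: 15.98
position: [0.6075, -0.3033, 0.1071]
tool_rot: [0.998, 0.057, 0.0, 0.0]
ft_force: [0.3, -1.0, -2.1]
grip_width: 0.0603
grip_force: 30.0
row [-0.0049, -0.0014, 0.0067] turn -0.0002 rows>= 0.1 | pose [0.6075, -0.3033, 0.1071] yaw 0.114 q6 0.83
```

```bash
python3 -m handwheel '[[0,0,0.004,0],[0,0,0.007,0],[0,0,0.008,0],[0,0,0.008,0],[0,0,0.008,0]]'; python3 -c "
from h import *
go(.513,.106,.19,.265)"
```

```text
time: 16.4
position: [0.6077, -0.3034, 0.1052]
tool_rot: [0.998, 0.057, 0.001, 0.0]
ft_force: [-0.1, -0.2, 3.5]
grip_width: 0.06
grip_force: 30.0
row [-0.1583, -1.3913, -0.2844] turn -0.0241 rows>= 10.3 | pose [0.6077, -0.3034, 0.1052] yaw 0.114 q6 0.83
```

```bash
python3 -m handwheel '[[0,0,0,0],[0,0,0,0],[0,0,0,0],[0,0,0,0],[0,0,0,0],[0,0,0,0],[0,0,-0.05,0],[0,0,-0.12,0],[0,0,-0.2,0],[0,0,-0.3,0],[0,-0.1,-0.3,0],[0,-0.7,-0.3,0],[0,-0.7,-0.3,0],[0,-0.7,-0.3,0],[0,-0.7,-0.3,0],[0,-0.7,-0.3,0],[0,-0.7,-0.3,0],[0,-0.7,-0.3,0],[0,-0.7,-0.3,0]]' 100; python3 -c "
from h import *
go(.513,.106,.20,.265)"
```

```text
time: 17.98
position: [0.5842, -0.0957, 0.1945]
tool_rot: [0.998, 0.057, 0.001, 0.001]
ft_force: [-0.1, -0.9, 0.0]
grip_width: 0.0865
grip_force: 0.0
row [-0.1597, -0.6949, -0.0196] turn -0.0242 rows>= 5.1 | pose [0.5842, -0.0957, 0.1945] yaw 0.113 q6 1.11
```

```bash
python3 -m handwheel '[[-0.16,-0.695,-0.02,-0.024],[-0.16,-0.695,-0.02,-0.024],[-0.16,-0.695,-0.02,-0.024],[-0.16,-0.695,-0.02,-0.024],[-0.16,-0.695,-0.02,-0.024],[-0.16,-0.695,-0.02,-0.024],[-0.16,-0.695,-0.02,-0.024],[-0.16,-0.695,-0.02,-0.024],[-0.16,-0.695,-0.02,-0.024],[-0.16,-0.695,-0.02,-0.024]]'; python3 - <<'E'
from h import *
d=cam("wrist");cv2.imwrite("pics/w5.png",d["frame"][...,::-1])
r=fit("tin",[d],(.513,.106),.006,.265,True);print(r)
go(.513,.106,.108,.265)
E
```

```text
time: 18.82
position: [0.5133, 0.1054, 0.2002]
tool_rot: [0.991, 0.13, 0.0, 0.0]
ft_force: [-0.1, -0.0, -0.5]
grip_width: 0.087
grip_force: 0.0
(np.float64(0.513408298159481), np.float64(0.10668385896895052), np.float64(0.2611276544946838), np.float64(0.05916950550838185), 1)
row [0.0007, -0.0007, 0.3071] turn -0.0005 rows>= 2.2 | pose [0.5128, 0.1058, 0.2001] yaw 0.262 q6 1.3
```

View pics/w5.png

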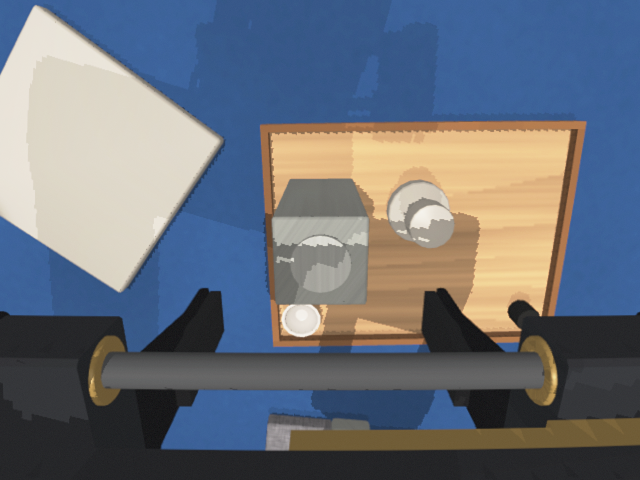

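The tin's top (cols 273–368, rows 217–303) is square to the gripper and centred.

```bash
python3 -m handwheel '[[0.001,-0.001,0.05,0],[0.001,-0.001,0.12,0],[0.001,-0.001,0.19,0],[0.001,-0.001,0.25,0],[0.001,-0.001,0.29,0],[0.001,-0.001,0.307,0],[0.001,-0.001,0.307,0],[0.001,-0.001,0.307,0]]'; python3 -m handwheel '[[0,0,0,0],[0,0,0,0],[0,0,0,0],[0,0,0,0],[0,0,0,0],[0,0,0,0],[0,0,0,0],[0,0,0,0],[0,0,0,0],[0,0,0,0]]' 0 30; python3 -c "
from h import *
go(.513,.106,.106,.26)"; python3 -m handwheel '[[0,0,-0.03,0],[0,0,-0.08,0],[0,0,-0.15,0],[0,0,-0.22,0],[0,0,-0.28,0],[0,0,-0.3,0],[0,0,-0.3,0],[0,0,-0.3,0]]'; python3 -c "
from h import *
go(.5275,-.3125,.197,.115)"
```

```text
time: 19.58
position: [0.5127, 0.1072, 0.1083]
tool_rot: [0.991, 0.132, 0.0, 0.0]
ft_force: [-0.3, 0.2, 0.4]
grip_width: 0.0871
grip_force: 0.0
time: 20.42
position: [0.5125, 0.1076, 0.1084]
tool_rot: [0.991, 0.132, 0.0, 0.0]
ft_force: [-0.0, -1.7, 3.4]
grip_width: 0.0541
grip_force: 29.9
row [0.0003, 0.0055, 0.008] turn 0.0007 rows>= 0.1 | pose [0.5125, 0.1076, 0.1084] yaw 0.265 q6 1.3
time: 21.08
position: [0.5114, 0.1078, 0.1976]
tool_rot: [0.991, 0.132, -0.001, -0.0]
ft_force: [-0.4, -0.6, -3.5]
grip_width: 0.0537
grip_force: 29.9
row [-0.3145, 1.3662, 0.0018] turn 0.0238 rows>= 10.1 | pose [0.5114, 0.1078, 0.1976] yaw 0.265 q6 1.3
```

```bash
python3 -m handwheel '[[-0.01,0.04,0,0],[-0.03,0.12,0,0.005],[-0.05,0.22,0,0.01],[-0.075,0.33,0,0.015],[-0.1,0.44,0,0.024],[-0.125,0.55,0,0.024],[-0.15,0.66,0,0.024],[-0.175,0.77,0,0.024],[-0.2,0.87,0,0.024],[-0.22,0.95,0,0.024],[-0.23,1,0,0.024],[-0.23,1,0,0.024],[-0.23,1,0,0.024]]'; python3 -c "
from h import *
go(.5275,-.3125,.1364,.115)"
```

```text
time: 22.17
position: [0.5231, -0.2001, 0.1969]
tool_rot: [0.998, 0.056, -0.001, -0.001]
ft_force: [-0.2, 1.0, -4.1]
grip_width: 0.0539
grip_force: 29.9
row [-0.0267, 0.3744, 0.2008] turn -0.0005 rows>= 3.1 | pose [0.5231, -0.2001, 0.1969] yaw 0.112 q6 0.89
```

```bash
python3 -m handwheel '[[0,0.04,0,0],[-0.01,0.12,0,0],[-0.02,0.22,0,0],[-0.025,0.3,0,0],[-0.025,0.35,0,0],[-0.025,0.37,0,0],[-0.025,0.373,0.05,0],[-0.025,0.373,0.12,0],[-0.025,0.373,0.18,0],[-0.025,0.373,0.2,0],[-0.025,0.373,0.2,0],[-0.025,0.373,0.2,0]]'; python3 -c "
from h import *
go(.5275,-.3125,.1064,.115)
d=cam('wrist');cv2.imwrite('pics/w6.png',d['frame'][...,::-1])"
```

```text
time: 23.17
position: [0.5296, -0.311, 0.1383]
tool_rot: [0.998, 0.057, -0.0, -0.0]
ft_force: [1.0, 0.7, -2.4]
grip_width: 0.0536
grip_force: 29.9
row [-0.0074, 0.0042, 0.1062] turn -0.0 rows>= 0.8 | pose [0.5296, -0.311, 0.1383] yaw 0.115 q6 0.74
```

View pics/w6.png

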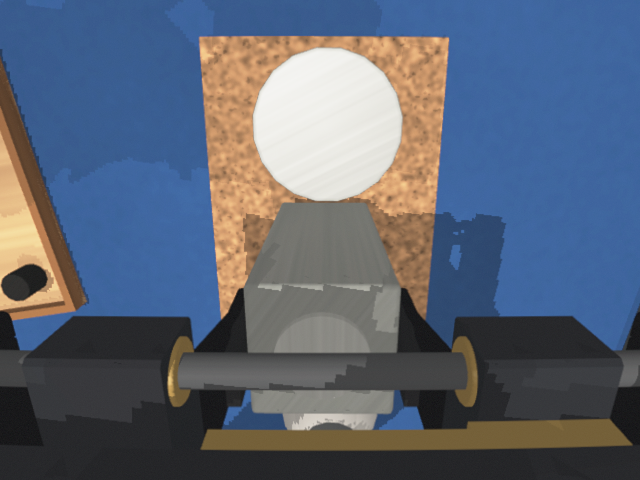

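The tin hangs between the jar (lid centre 328,125) and the bottle (332,425) over the mat, with clearance on both sides.

```bash
python3 -m handwheel '[[-0.007,0.003,0.03,0],[-0.007,0.003,0.06,0],[-0.007,0.003,0.085,0],[-0.007,0.003,0.097,0],[-0.007,0.003,0.102,0],[-0.007,0.003,0.105,0],[-0.007,0.003,0.105,0],[-0.007,0.003,0.105,0],[-0.007,0.003,0.105,0]]'; python3 -c "
from h import *
go(.5275,-.3125,.1064,.115)"
```

```text
time: 23.97
position: [0.5277, -0.3134, 0.1069]
tool_rot: [0.998, 0.057, 0.0, 0.0]
ft_force: [-0.0, 0.1, -3.0]
grip_width: 0.0534
grip_force: 29.9
row [-0.0004, -0.0032, 0.0015] turn -0.0002 rows>= 0.0 | pose [0.5277, -0.3134, 0.1069] yaw 0.114 q6 0.74
```

```bash
python3 -m handwheel '[[0,0,0.003,0],[0,0,0.005,0],[0,0,0.006,0],[0,0,0.006,0],[0,0,0.006,0]]'
```

```text
time: 24.38
position: [0.5279, -0.3135, 0.1064]
tool_rot: [0.998, 0.057, 0.001, 0.001]
ft_force: [-1.5, 1.0, 4.4]
grip_width: 0.0537
grip_force: 29.9
```

```bash
python3 -m handwheel '[[0,0,0,0],[0,0,0,0],[0,0,0,0],[0,0,0,0],[0,0,0,0],[0,0,0,0],[0,0,0,0],[0,0,-0.05,0],[0,0,-0.12,0],[0,0,-0.2,0],[0,0,-0.3,0],[0,-0.1,-0.3,0],[0,-0.7,-0.3,0],[0,-0.7,-0.3,0],[0,-0.7,-0.3,0],[0,-0.7,-0.3,0],[0,-0.7,-0.3,0],[0,-0.7,-0.3,0],[0,-0.7,-0.3,0],[0,-0.7,-0.3,0]]' 100; python3 -c "
from h import *
go(.536,.028,.16,.265)"
```

```text
time: 26.05
position: [0.5045, -0.1057, 0.1951]
tool_rot: [0.998, 0.057, 0.001, 0.001]
ft_force: [0.1, -0.2, -0.2]
grip_width: 0.0866
grip_force: 0.0
row [0.1547, -0.4312, 0.1166] turn -0.0241 rows>= 3.4 | pose [0.5045, -0.1057, 0.1951] yaw 0.113 q6 1.03
```

```bash
python3 -m handwheel '[[0.155,-0.431,0.1,-0.024],[0.155,-0.431,0.1,-0.024],[0.155,-0.431,0.1,-0.024],[0.155,-0.431,0.1,-0.024],[0.155,-0.431,0.1,-0.024],[0.155,-0.431,0.1,-0.024],[0.155,-0.431,0.1,-0.024],[0.155,-0.431,0.1,-0.024],[0.155,-0.431,0.1,-0.024]]' 70; python3 - <<'E'
from h import *
d=cam("wrist");cv2.imwrite("pics/w7.png",d["frame"][...,::-1])
r=fit("muller",[d],(.536,.028),.006);print(r)
go(.536,.028,.042,.265)
E
```

```text
time: 26.8
position: [0.5353, 0.0276, 0.1652]
tool_rot: [0.991, 0.131, 0.0, 0.0]
ft_force: [-0.0, -0.5, 0.2]
grip_width: 0.0609
grip_force: 0.0
(np.float64(0.5347485036849976), np.float64(0.028041354656219483), 0.0, np.float64(0.08640378823114014), 1)
row [0.0024, 0.0009, 0.4105] turn -0.0004 rows>= 3.0 | pose [0.5352, 0.0281, 0.1651] yaw 0.263 q6 1.15
```

View pics/w7.png

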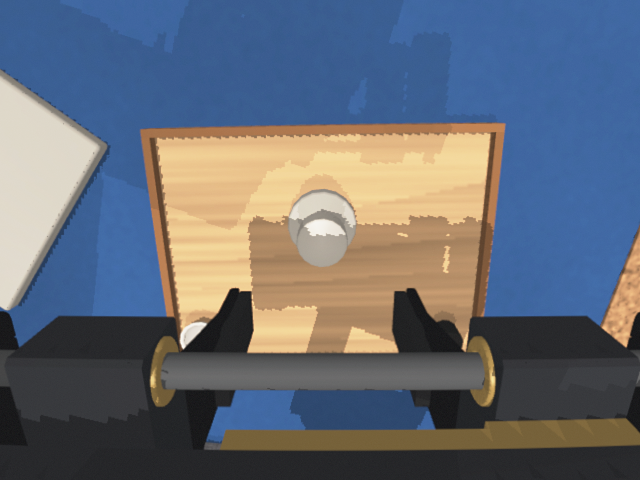

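The muller's knob is at px (322,242), centred between the fingers.

```bash
python3 -m handwheel '[[0,0,0.06,0],[0,0,0.15,0],[0,0,0.25,0],[0,0,0.33,0],[0,0,0.38,0],[0,0,0.405,0],[0,0,0.413,0],[0,0,0.413,0],[0,0,0.413,0]]'; python3 -m handwheel '[[0,0,0,0],[0,0,0,0],[0,0,0,0],[0,0,0,0],[0,0,0,0],[0,0,0,0],[0,0,0,0],[0,0,0,0],[0,0,0,0],[0,0,0,0]]' 0 25;  python3 -m handwheel '[[0,0,-0.03,0],[0,0,-0.08,0],[0,0,-0.15,0],[0,0,-0.22,0],[0,0,-0.28,0],[0,0,-0.3,0],[0,0,-0.3,0],[0,0,-0.3,0]]'; python3 -c "
from h import *
go(.5026,.3114,.13,.265)"
```

```text
time: 27.65
position: [0.5358, 0.029, 0.0418]
tool_rot: [0.991, 0.132, 0.001, 0.0]
ft_force: [0.0, 0.7, 0.8]
grip_width: 0.061
grip_force: 0.0
time: 28.48
position: [0.5355, 0.0291, 0.0413]
tool_rot: [0.991, 0.132, 0.001, 0.0]
ft_force: [-0.2, -2.7, 4.3]
grip_width: 0.0325
grip_force: 25.0
time: 29.15
position: [0.5343, 0.0296, 0.1305]
tool_rot: [0.991, 0.132, -0.001, -0.0]
ft_force: [-0.8, -0.2, -2.6]
grip_width: 0.0326
grip_force: 25.0
row [0.1437, -0.9343, 0.0022] turn -0.0001 rows>= 6.8 | pose [0.5343, 0.0296, 0.1305] yaw 0.265 q6 1.15
```

```bash
python3 -m handwheel '[[0.005,-0.04,0,0],[0.02,-0.12,0,0],[0.035,-0.22,0,0],[0.05,-0.33,0,0],[0.07,-0.44,0,0],[0.085,-0.55,0,0],[0.1,-0.66,0,0],[0.12,-0.77,0,0],[0.13,-0.86,0,0],[0.14,-0.92,0,0],[0.143,-0.934,0,0],[0.143,-0.934,0,0],[0.143,-0.934,0,0],[0.143,-0.934,0,0]]'; python3 - <<'E'
from h import *
d=cam("wrist");cv2.imwrite("pics/w8.png",d["frame"][...,::-1])
go(.5026,.3114,.06,.265)
for n in ("side","scene"):
    c=cam(n);print(n,fit("slab",[c],(.503,.311),0,-.39,True))
    cv2.imwrite(f"pics/{n}8.png",c["frame"][...,::-1])
E
python3 -c "
import cv2
a=cv2.imread('pics/w8.png')[:, :];b=cv2.imread('pics/side8.png')[100:280,140:380];b=cv2.resize(b,None,fx=1.6,fy=1.6)
import numpy as np
a=cv2.resize(a,(400,300));o=np.zeros((300,800,3),np.uint8);o[:300,:400]=a;o[:288,400:784]=b;cv2.imwrite('pics/c8.png',o)"
```

```text
time: 30.32
position: [0.5027, 0.3099, 0.1302]
tool_rot: [0.991, 0.131, -0.001, 0.0]
ft_force: [-0.2, 0.1, -2.6]
grip_width: 0.0325
grip_force: 25.0
row [0.0007, -0.0058, 0.2348] turn -0.0003 rows>= 1.7 | pose [0.503, 0.3097, 0.1304] yaw 0.263 q6 1.67
side (np.float64(0.503723533209261), np.float64(0.31104441631609814), np.float64(-0.3904427048675399), np.float64(0.06601484864522766), 1)
scene (np.float64(0.5018480924643967), np.float64(0.31200252306932097), np.float64(-0.4055936223668631), np.float64(0.07292794781909373), 1)
```

View pics/c8.png

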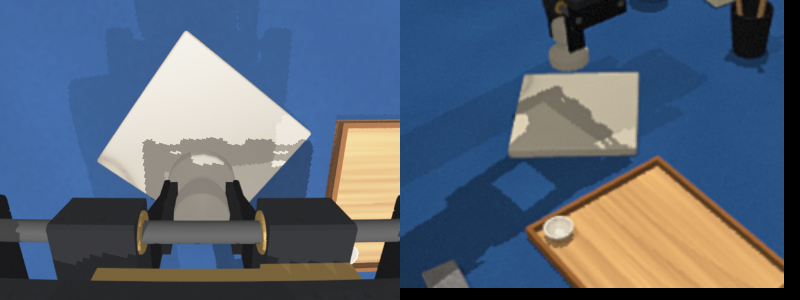

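The wrist view shows slab corners at full-resolution px (155,256) left, (296,48) top and (498,213) right, with the muller held above. The midpoint of left and right should be the slab's middle.

```bash
python3 - <<'E'
from h import *
d=cam("wrist");g=cv2.cvtColor(d["frame"],cv2.COLOR_RGB2GRAY)
c=onplane(d,[[155,256],[296,48],[498,213]],.015);print(c,(c[0]+c[2])/2,np.linalg.norm(c[0]-c[1]),np.linalg.norm(c[2]-c[1]))
s=cam("side");c=onplane(s,[[217.5,145.6],[288.8,145]],.015);b=onplane(s,[[208,197.5],[287.5,197.5]],.0)
print(c,b,np.vstack([c,b]).mean(0))
E
```

```text
[[0.45880693 0.41893481]
 [0.61309804 0.35605806]
 [0.54956882 0.19998787]] [0.50418788 0.30946134] 0.166611015444832 0.1685047972238189
[[0.45680222 0.4189005 ]
 [0.61171813 0.35232116]] [[0.3926677  0.26559767]
 [0.54793332 0.19694303]] [0.50228034 0.30844059]
```

```bash
python3 -m handwheel '[[0,0,0.04,0],[0,-0.001,0.1,0],[0,-0.001,0.16,0],[0,-0.001,0.21,0],[0,-0.001,0.24,0],[0,-0.001,0.253,0],[0,-0.001,0.26,0],[0,-0.001,0.26,0],[0,-0.001,0.26,0],[0,-0.001,0.26,0]]'; python3 -c "
from h import *
go(.503,.3105,.0503,.265)"
```

```text
time: 31.5
position: [0.5037, 0.3116, 0.0539]
tool_rot: [0.991, 0.132, 0.001, -0.0]
ft_force: [0.0, -0.7, -1.4]
grip_width: 0.0329
grip_force: 25.0
row [-0.0033, 0.0027, 0.0119] turn -0.0001 rows>= 0.1 | pose [0.5037, 0.3116, 0.0539] yaw 0.265 q6 1.67
```

```bash
python3 -m handwheel '[[-0.003,0.003,0.004,0],[-0.003,0.003,0.008,0],[-0.003,0.003,0.012,0],[-0.003,0.003,0.013,0],[-0.003,0.003,0.013,0],[-0.003,0.003,0.013,0]]'; python3 -c "
from h import *
go(.503,.3105,.0503,.265)"
```

```text
time: 32.0
position: [0.5026, 0.3101, 0.0503]
tool_rot: [0.991, 0.132, 0.0, -0.0]
ft_force: [-1.0, -1.2, 5.7]
grip_width: 0.0328
grip_force: 25.0
row [0.0017, -0.0008, 0.0] turn -0.0001 rows>= 0.0 | pose [0.5026, 0.3101, 0.0503] yaw 0.265 q6 1.67
```

```bash
python3 -m handwheel '[[0,0,0,0],[0,0,0,0],[0,0,0,0],[0,0,0,0],[0,0,0,0],[0,0,0,0],[0,0,-0.06,0],[0,0,-0.15,0],[0,0,-0.28,0],[0,0,-0.4,0],[0,0,-0.5,0],[-0.1,0.3,-0.5,0],[-0.2,1,-0.5,0],[-0.2,1,-0.5,0],[-0.2,1,-0.5,0],[-0.2,1,-0.5,0],[-0.2,1,-0.5,0],[-0.2,1,-0.5,0],[-0.2,1,-0.5,0],[-0.2,1,-0.5,0]]' 70; python3 -c "
from h import *
go(.5279,-.3135,.20,.114)"
```

```text
time: 33.67
position: [0.5238, 0.001, 0.1991]
tool_rot: [0.992, 0.129, 0.0, 0.001]
ft_force: [0.1, 0.0, -0.0]
grip_width: 0.061
grip_force: 0.0
row [-0.2555, 1.0168, -0.0018] turn 0.0231 rows>= 7.5 | pose [0.5238, 0.001, 0.1991] yaw 0.259 q6 1.1
```

```bash
python3 -m handwheel '[[-0.255,1,0,0.023],[-0.255,1,0,0.023],[-0.255,1,0,0.023],[-0.255,1,0,0.023],[-0.255,1,0,0.023],[-0.255,1,0,0.023],[-0.255,1,0,0.023],[-0.255,1,0,0.023],[-0.255,1,0,0.023],[-0.255,1,0,0.023],[-0.255,1,0,0.023],[-0.255,1,0,0.023]]' 100; python3 - <<'E'
from h import *
go(.5279,-.3135,.1064,.114)
s=cam("side");cv2.imwrite("pics/side9.png",s["frame"][...,::-1])
print("muller",fit("muller",[s],(.503,.3105),.015))
print("dish",fit("dish",[s],(.414,.1),.006),"stopper",fit("stopper",[s],(.468,-.0976),.006))
E
```

```text
time: 34.67
position: [0.5275, -0.302, 0.1989]
tool_rot: [0.998, 0.061, -0.001, -0.001]
ft_force: [0.2, -0.7, 0.4]
grip_width: 0.0869
grip_force: 0.0
row [-0.0031, 0.0389, 0.3081] turn 0.0013 rows>= 2.2 | pose [0.5275, -0.302, 0.1989] yaw 0.122 q6 0.74
muller (np.float64(0.5024147262573242), np.float64(0.31324287796020506), 0.0, np.float64(0.17970214381716376), 1)
dish (np.float64(0.4134047946929931), np.float64(0.09991799831390381), 0.0, np.float64(0.25723562152133583), 1) stopper (np.float64(0.4683891683220864), np.float64(-0.09709103876948358), 0.0, np.float64(0.21616418790946068), 1)
```

View pics/side9.png

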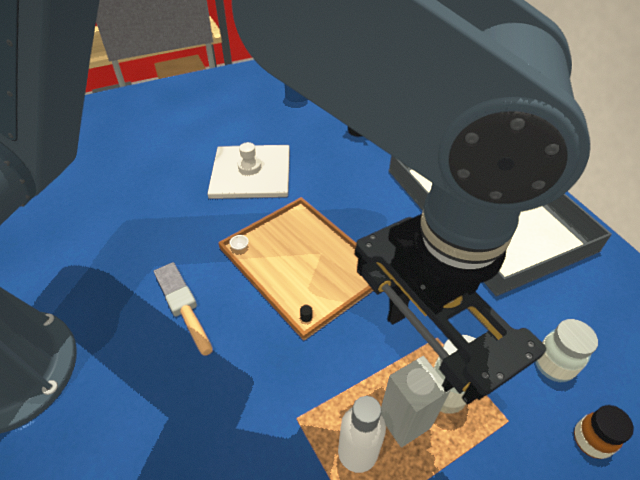

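The muller stands mid-slab (248,158). The dish and stopper are in place, and all three containers stand on the mat.

```bash
python3 -m handwheel '[[-0.002,0.036,0,0.001],[-0.002,0.036,0.05,0.001],[-0.002,0.036,0.12,0.001],[-0.002,0.036,0.19,0.001],[-0.002,0.036,0.25,0.001],[-0.002,0.036,0.29,0.001],[-0.002,0.036,0.306,0.001],[-0.002,0.036,0.306,0.001],[-0.002,0.036,0.306,0.001],[-0.002,0.036,0.306,0.001]]'; python3 -c "
from h import *
go(.5279,-.3135,.1064,.114)"
```

```text
time: 35.7
position: [0.529, -0.3162, 0.1084]
tool_rot: [0.998, 0.057, 0.001, 0.001]
ft_force: [0.7, -0.6, -0.3]
grip_width: 0.087
grip_force: 0.0
row [-0.0028, -0.0093, 0.0065] turn -0.0 rows>= 0.1 | pose [0.529, -0.3162, 0.1084] yaw 0.114 q6 0.74
```

```bash
python3 -m handwheel '[[-0.003,-0.009,0.006,0],[-0.003,-0.009,0.006,0],[-0.003,-0.009,0.006,0]]'; python3 -c "
from h import *
go(.5279,-.3135,.1064,.114)"; python3 -m handwheel '[[0,0,0,0],[0,0,0,0],[0,0,0,0],[0,0,0,0],[0,0,0,0],[0,0,0,0],[0,0,0,0],[0,0,0,0],[0,0,0,0],[0,0,0,0]]' 0 30;  python3 -c "
from h import *
go(.5279,-.3135,.1064,.114)";python3 -m handwheel '[[0,0,-0.03,0],[0,0,-0.08,0],[0,0,-0.15,0],[0,0,-0.22,0],[0,0,-0.28,0],[0,0,-0.3,0],[0,0,-0.3,0],[0,0,-0.3,0]]'; python3 -c "
from h import *
go(.5125,.1076,.20,.265)"
```

```text
time: 35.95
position: [0.5271, -0.3127, 0.106]
tool_rot: [0.998, 0.057, 0.0, 0.0]
ft_force: [0.3, 0.3, 0.1]
grip_width: 0.0871
grip_force: 0.0
row [0.0023, 0.0028, -0.0012] turn 0.0 rows>= 0.0 | pose [0.5271, -0.3127, 0.106] yaw 0.114 q6 0.74
time: 36.78
position: [0.5272, -0.3133, 0.1055]
tool_rot: [0.998, 0.057, 0.0, 0.0]
ft_force: [-0.3, -1.2, -0.1]
grip_width: 0.0537
grip_force: 29.9
row [0.0021, 0.001, -0.003] turn -0.0 rows>= 0.0 | pose [0.5272, -0.3133, 0.1055] yaw 0.114 q6 0.74
time: 37.45
position: [0.5265, -0.3121, 0.1949]
tool_rot: [0.998, 0.057, -0.001, -0.001]
ft_force: [-0.0, 0.0, -4.0]
grip_width: 0.0538
grip_force: 29.9
row [0.1127, -1.3954, -0.0153] turn -0.0241 rows>= 10.1 | pose [0.5265, -0.3121, 0.1949] yaw 0.114 q6 0.74
```

```bash
python3 -m handwheel '[[0,-0.04,0,0],[0.01,-0.12,0,0],[0.02,-0.22,0,0],[0.03,-0.33,0,0],[0.04,-0.44,0,0],[0.05,-0.55,0,0],[0.06,-0.66,0,0],[0.07,-0.77,0,-0.01],[0.08,-0.87,0,-0.02],[0.08,-0.95,0,-0.024],[0.08,-1,0,-0.024],[0.08,-1,0,-0.024],[0.08,-1,0,-0.024],[0.08,-1,0,-0.024]]'; python3 -c "
from h import *
go(.5118,.1074,.14,.265)"
```

```text
time: 38.62
position: [0.5164, -0.0121, 0.1948]
tool_rot: [0.991, 0.132, -0.001, -0.0]
ft_force: [-0.4, 0.2, -3.7]
grip_width: 0.0535
grip_force: 29.9
row [0.0896, -0.3884, 0.1826] turn -0.0 rows>= 3.2 | pose [0.5164, -0.0121, 0.1948] yaw 0.265 q6 1.07
```

```bash
python3 -m handwheel '[[0.01,-0.04,0,0],[0.03,-0.12,0,0],[0.05,-0.22,0,0],[0.07,-0.3,0,0],[0.085,-0.36,0,0],[0.09,-0.385,0,0],[0.09,-0.388,0.05,0],[0.09,-0.388,0.11,0],[0.09,-0.388,0.16,0],[0.09,-0.388,0.18,0],[0.09,-0.388,0.18,0],[0.09,-0.388,0.18,0]]'; python3 -c "
from h import *
go(.5118,.1074,.1095,.265)"
```

```text
time: 39.62
position: [0.5128, 0.1068, 0.1415]
tool_rot: [0.991, 0.131, -0.0, 0.0]
ft_force: [0.3, -0.5, -3.4]
grip_width: 0.054
grip_force: 29.9
row [-0.0027, -0.0029, 0.1065] turn -0.0002 rows>= 0.8 | pose [0.5128, 0.1068, 0.1415] yaw 0.264 q6 1.3
```

```bash
python3 -m handwheel '[[-0.003,-0.001,0.03,0],[-0.003,-0.001,0.06,0],[-0.003,-0.001,0.085,0],[-0.003,-0.001,0.095,0],[-0.003,-0.001,0.103,0],[-0.003,-0.001,0.103,0],[-0.003,-0.001,0.103,0],[-0.003,-0.001,0.103,0]]'; python3 -c "
from h import *
go(.5118,.1074,.1075,.265)"
```

```text
time: 40.28
position: [0.5118, 0.1074, 0.1108]
tool_rot: [0.991, 0.132, 0.0, 0.0]
ft_force: [0.3, 0.2, -3.3]
grip_width: 0.0541
grip_force: 29.9
row [-0.0002, 0.0001, 0.0109] turn -0.0001 rows>= 0.1 | pose [0.5118, 0.1074, 0.1108] yaw 0.265 q6 1.3
```

```bash
python3 -m handwheel '[[0,0,0.004,0],[0,0,0.008,0],[0,0,0.011,0],[0,0,0.012,0],[0,0,0.012,0],[0,0,0.012,0]]'; python3 -c "
from h import *
go(.5118,.1074,.1075,.265)"
```

```text
time: 40.78
position: [0.5118, 0.1074, 0.1075]
tool_rot: [0.991, 0.132, 0.0, 0.0]
ft_force: [-1.2, -1.5, 2.6]
grip_width: 0.0537
grip_force: 29.9
row [0.0001, -0.0, -0.0001] turn -0.0001 rows>= 0.0 | pose [0.5118, 0.1074, 0.1075] yaw 0.265 q6 1.3
```

Contact made; release, lift, and go to the jar.

```bash
python3 -m handwheel '[[0,0,0,0],[0,0,0,0],[0,0,0,0],[0,0,0,0],[0,0,0,0],[0,0,0,0],[0,0,0,0],[0,0,-0.05,0],[0,0,-0.12,0],[0,0,-0.2,0],[0,0,-0.3,0],[0,0.1,-0.3,0],[0,0.8,-0.3,0],[0,0.8,-0.3,0],[0,0.8,-0.3,0],[0,0.8,-0.3,0],[0,0.8,-0.3,0],[0,0.8,-0.3,0],[0,0.8,-0.3,0],[0,0.8,-0.3,0]]' 100; python3 -c "
from h import *
go(.6077,-.3034,.20,.114)"
```

```text
time: 42.45
position: [0.5735, -0.124, 0.1965]
tool_rot: [0.991, 0.131, -0.001, -0.001]
ft_force: [0.0, 0.7, 0.6]
grip_width: 0.0874
grip_force: 0.0
row [-0.0458, 0.6069, -0.0126] turn 0.0238 rows>= 4.4 | pose [0.5735, -0.124, 0.1965] yaw 0.263 q6 0.9
```

```bash
python3 -m handwheel '[[-0.046,0.607,0,0.024],[-0.046,0.607,0,0.024],[-0.046,0.607,0,0.024],[-0.046,0.607,0,0.024],[-0.046,0.607,0,0.024],[-0.046,0.607,0,0.024],[-0.046,0.607,0.02,0.024],[-0.046,0.607,0.06,0.024],[-0.046,0.607,0.08,0.024],[-0.046,0.607,0.08,0.024],[-0.046,0.607,0.08,0.024]]'; python3 -c "
from h import *
go(.6077,-.3034,.1052,.114)"
```

```text
time: 43.37
position: [0.6081, -0.3015, 0.1718]
tool_rot: [0.998, 0.058, -0.001, -0.001]
ft_force: [0.1, -0.4, 0.2]
grip_width: 0.0867
grip_force: 0.0
row [-0.0014, 0.0065, 0.2221] turn 0.0003 rows>= 1.6 | pose [0.6081, -0.3015, 0.1718] yaw 0.116 q6 0.83
```

```bash
python3 -m handwheel '[[-0.001,0.004,0.04,0],[-0.001,0.004,0.1,0],[-0.001,0.004,0.16,0],[-0.001,0.004,0.2,0],[-0.001,0.004,0.218,0],[-0.001,0.004,0.222,0],[-0.001,0.004,0.222,0],[-0.001,0.004,0.222,0]]'; python3 -c "
from h import *
go(.6077,-.3034,.1052,.114)"
```

```text
time: 44.03
position: [0.6091, -0.3053, 0.1072]
tool_rot: [0.998, 0.057, 0.001, 0.001]
ft_force: [0.3, 0.5, -0.2]
grip_width: 0.087
grip_force: 0.0
row [-0.0038, -0.0068, 0.0066] turn -0.0 rows>= 0.1 | pose [0.6091, -0.3053, 0.1072] yaw 0.114 q6 0.83
```

```bash
python3 -m handwheel '[[-0.004,-0.006,0.006,0],[-0.004,-0.006,0.006,0],[-0.004,-0.006,0.006,0]]'; python3 -m handwheel '[[0,0,0,0],[0,0,0,0],[0,0,0,0],[0,0,0,0],[0,0,0,0],[0,0,0,0],[0,0,0,0],[0,0,0,0],[0,0,0,0],[0,0,0,0]]' 0 30;  python3 -c "
from h import *
go(.6077,-.3034,.1052,.114)";python3 -m handwheel '[[0,0,-0.03,0],[0,0,-0.08,0],[0,0,-0.15,0],[0,0,-0.22,0],[0,0,-0.28,0],[0,0,-0.3,0],[0,0,-0.3,0],[0,0,-0.3,0]]'; python3 -c "
from h import *
go(.5598,-.0513,.20,.258)"
```

```text
time: 44.28
position: [0.6071, -0.3032, 0.1051]
tool_rot: [0.998, 0.057, 0.0, 0.0]
ft_force: [0.1, 0.1, 0.4]
grip_width: 0.0868
grip_force: 0.0
time: 45.12
position: [0.6071, -0.3035, 0.1046]
tool_rot: [0.998, 0.057, 0.0, 0.0]
ft_force: [0.8, -1.0, -0.1]
grip_width: 0.0605
grip_force: 30.0
row [0.0019, -0.0001, -0.0019] turn -0.0 rows>= 0.0 | pose [0.6071, -0.3035, 0.1046] yaw 0.114 q6 0.83
time: 45.78
position: [0.6065, -0.3027, 0.194]
tool_rot: [0.998, 0.057, -0.001, -0.001]
ft_force: [-0.4, 0.6, -2.6]
grip_width: 0.0603
grip_force: 30.0
row [-0.0594, -0.8501, -0.0189] turn -0.0229 rows>= 6.1 | pose [0.6065, -0.3027, 0.194] yaw 0.114 q6 0.83
```

```bash
python3 -m handwheel '[[0,-0.04,0,0],[-0.01,-0.12,0,0],[-0.02,-0.22,0,-0.005],[-0.03,-0.33,0,-0.01],[-0.04,-0.44,0,-0.015],[-0.05,-0.55,0,-0.023],[-0.06,-0.65,0,-0.023],[-0.06,-0.74,0,-0.023],[-0.06,-0.81,0,-0.023],[-0.06,-0.84,0,-0.023],[-0.06,-0.85,0.04,-0.023],[-0.06,-0.85,0.1,-0.023],[-0.06,-0.85,0.16,-0.023],[-0.06,-0.85,0.18,-0.023],[-0.06,-0.85,0.18,-0.023],[-0.06,-0.85,0.18,-0.023]]'; python3 -c "
from h import *
go(.559,-.0514,.1085,.258)"
```

```text
time: 47.12
position: [0.56, -0.0521, 0.1401]
tool_rot: [0.992, 0.129, -0.001, -0.0]
ft_force: [-0.1, -0.1, -3.2]
grip_width: 0.0606
grip_force: 30.0
row [-0.0026, -0.0032, 0.1054] turn -0.0 rows>= 0.8 | pose [0.56, -0.0521, 0.1401] yaw 0.258 q6 1.02
```

```bash
python3 -m handwheel '[[-0.004,-0.001,0.03,0],[-0.004,-0.001,0.06,0],[-0.004,-0.001,0.085,0],[-0.004,-0.001,0.095,0],[-0.004,-0.001,0.103,0],[-0.004,-0.001,0.103,0],[-0.004,-0.001,0.103,0],[-0.004,-0.001,0.103,0]]'; python3 -c "
from h import *
go(.559,-.0514,.1065,.258)"
```

```text
time: 47.78
position: [0.5593, -0.052, 0.1099]
tool_rot: [0.992, 0.129, 0.0, 0.0]
ft_force: [0.3, -0.8, -3.3]
grip_width: 0.0603
grip_force: 30.0
row [-0.0004, -0.0022, 0.0114] turn 0.0 rows>= 0.1 | pose [0.5593, -0.052, 0.1099] yaw 0.258 q6 1.02
```

```bash
python3 -m handwheel '[[0,0,0.004,0],[0,-0.001,0.008,0],[0,-0.001,0.011,0],[0,-0.001,0.012,0],[0,-0.001,0.012,0],[0,-0.001,0.012,0]]'; python3 -c "
from h import *
go(.559,-.0514,.1065,.258)"
```

```text
time: 48.28
position: [0.5591, -0.0517, 0.1065]
tool_rot: [0.992, 0.129, 0.0, 0.0]
ft_force: [-0.2, 0.1, 1.9]
grip_width: 0.0605
grip_force: 30.0
row [-0.0001, -0.001, 0.0001] turn 0.0 rows>= 0.0 | pose [0.5591, -0.0517, 0.1065] yaw 0.258 q6 1.02
```

```bash
python3 -m handwheel '[[0,0,0,0],[0,0,0,0],[0,0,0,0],[0,0,0,0],[0,0,0,0],[0,0,0,0],[0,0,0,0],[0,0,-0.05,0],[0,0,-0.12,0],[0,0,-0.2,0],[0,0,-0.3,0],[0,0,-0.3,0],[0,0,-0.3,0]]' 100; python3 -c "
from h import *
go(.4491,-.3238,.195,.114)"
```

```text
time: 49.37
position: [0.5601, -0.052, 0.1979]
tool_rot: [0.992, 0.129, 0.002, 0.001]
ft_force: [-0.3, -0.1, -0.2]
grip_width: 0.087
grip_force: 0.0
row [-0.5893, 0.7815, 0.0092] turn 0.023 rows>= 7.0 | pose [0.5601, -0.052, 0.1979] yaw 0.258 q6 1.02
```

```bash
python3 -m handwheel '[[-0.589,0.782,0,0.023],[-0.589,0.782,0,0.023],[-0.589,0.782,0,0.023],[-0.589,0.782,0,0.023],[-0.589,0.782,0,0.023],[-0.589,0.782,0,0.023],[-0.589,0.782,0,0.023],[-0.589,0.782,0,0.023],[-0.589,0.782,0,0.023],[-0.589,0.782,0,0.023],[-0.589,0.782,0,0.023]]' 75; python3 -c "
from h import *
go(.4491,-.3238,.1311,.114)"
```

```text
time: 50.28
position: [0.4478, -0.3216, 0.1951]
tool_rot: [0.998, 0.057, -0.001, -0.001]
ft_force: [-0.3, 1.1, -0.9]
grip_width: 0.0653
grip_force: 0.0
row [0.0039, 0.0082, 0.2134] turn 0.0002 rows>= 1.5 | pose [0.4478, -0.3216, 0.1951] yaw 0.115 q6 0.63
```

```bash
python3 -m handwheel '[[0.002,0.004,0.04,0],[0.002,0.004,0.1,0],[0.002,0.004,0.15,0],[0.002,0.004,0.19,0],[0.002,0.004,0.207,0],[0.002,0.004,0.213,0],[0.002,0.004,0.213,0],[0.002,0.004,0.213,0]]'; python3 -c "
from h import *
go(.4491,-.3238,.1311,.114)"
```

```text
time: 50.95
position: [0.4493, -0.3244, 0.1327]
tool_rot: [0.998, 0.057, 0.0, 0.0]
ft_force: [-0.2, -0.4, 0.4]
grip_width: 0.0651
grip_force: 0.0
row [-0.0006, -0.002, 0.0053] turn 0.0001 rows>= 0.0 | pose [0.4493, -0.3244, 0.1327] yaw 0.115 q6 0.63
```

```bash
python3 -m handwheel '[[0,-0.001,0.005,0],[0,-0.001,0.005,0],[0,-0.001,0.005,0]]'; python3 -m handwheel '[[0,0,0,0],[0,0,0,0],[0,0,0,0],[0,0,0,0],[0,0,0,0],[0,0,0,0],[0,0,0,0],[0,0,0,0],[0,0,0,0],[0,0,0,0]]' 0 25;  python3 -c "
from h import *
go(.4491,-.3238,.1311,.114)";python3 -m handwheel '[[0,0,-0.03,0],[0,0,-0.08,0],[0,0,-0.15,0],[0,0,-0.22,0],[0,0,-0.28,0],[0,0,-0.3,0],[0,0,-0.3,0],[0,0,-0.3,0]]'; python3 -c "
from h import *
go(.4526,.0026,.22,.258)"
```

```text
time: 51.2
position: [0.4488, -0.3246, 0.1311]
tool_rot: [0.998, 0.057, 0.0, 0.0]
ft_force: [-0.1, -0.2, -0.1]
grip_width: 0.0656
grip_force: 0.0
time: 52.03
position: [0.4486, -0.3244, 0.1306]
tool_rot: [0.998, 0.057, -0.0, -0.0]
ft_force: [-0.5, -0.3, -0.0]
grip_width: 0.0316
grip_force: 25.0
row [0.0018, -0.0018, -0.0016] turn -0.0 rows>= 0.0 | pose [0.4486, -0.3244, 0.1306] yaw 0.114 q6 0.63
time: 52.7
position: [0.4482, -0.324, 0.2203]
tool_rot: [0.998, 0.057, -0.0, -0.0]
ft_force: [0.6, 0.6, -2.6]
grip_width: 0.0314
grip_force: 25.0
row [0.1381, -1.0798, 0.0017] turn -0.0229 rows>= 7.8 | pose [0.4482, -0.324, 0.2203] yaw 0.114 q6 0.63
```

```bash
python3 -m handwheel '[[0.005,-0.04,0,0],[0.015,-0.12,0,0],[0.03,-0.22,0,-0.005],[0.045,-0.33,0,-0.01],[0.06,-0.44,0,-0.015],[0.075,-0.55,0,-0.023],[0.09,-0.66,0,-0.023],[0.1,-0.77,0,-0.023],[0.115,-0.87,0,-0.023],[0.125,-0.95,0,-0.023],[0.13,-1,0,-0.023],[0.13,-1,0,-0.023],[0.13,-1,0,-0.023],[0.13,-1,0,-0.023]]'; python3 -c "
from h import *
go(.4522,.0022,.15,.258)"
```

```text
time: 53.87
position: [0.4529, -0.0219, 0.22]
tool_rot: [0.992, 0.129, -0.001, -0.0]
ft_force: [0.8, -0.5, -2.9]
grip_width: 0.0315
grip_force: 25.0
row [0.0186, -0.078, 0.2335] turn 0.0001 rows>= 1.8 | pose [0.4529, -0.0219, 0.22] yaw 0.259 q6 1.02
```

```bash
python3 -m handwheel '[[0.005,-0.03,0,0],[0.012,-0.06,0,0],[0.018,-0.078,0.03,0],[0.018,-0.078,0.08,0],[0.018,-0.078,0.14,0],[0.018,-0.078,0.19,0],[0.018,-0.078,0.22,0],[0.018,-0.078,0.23,0],[0.018,-0.078,0.23,0],[0.018,-0.078,0.23,0],[0.018,-0.078,0.23,0]]'; python3 -c "
from h import *
go(.4522,.0022,.1347,.258)"
```

```text
time: 54.78
position: [0.4531, 0.002, 0.1521]
tool_rot: [0.992, 0.129, 0.001, 0.0]
ft_force: [0.4, 0.3, -1.8]
grip_width: 0.0312
grip_force: 25.0
row [-0.0029, -0.0014, 0.058] turn 0.0 rows>= 0.4 | pose [0.4531, 0.002, 0.1521] yaw 0.258 q6 1.07
```

```bash
python3 -m handwheel '[[-0.003,0,0.02,0],[-0.003,0,0.04,0],[-0.003,0,0.05,0],[-0.003,0,0.055,0],[-0.003,0,0.055,0],[-0.003,0,0.055,0],[-0.003,0,0.055,0]]'; python3 -c "
from h import *
go(.4522,.0022,.1327,.258)"
```

```text
time: 55.37
position: [0.4519, 0.0018, 0.1352]
tool_rot: [0.992, 0.129, 0.0, 0.0]
ft_force: [-0.8, -0.2, -2.4]
grip_width: 0.0314
grip_force: 25.0
row [0.0014, -0.001, 0.0084] turn 0.0 rows>= 0.1 | pose [0.4519, 0.0018, 0.1352] yaw 0.258 q6 1.07
```

```bash
python3 -m handwheel '[[0.001,0,0.004,0],[0.001,-0.001,0.007,0],[0.001,-0.001,0.0085,0],[0.001,-0.001,0.0095,0],[0.001,-0.001,0.0095,0],[0.001,-0.001,0.0095,0]]'; python3 -c "
from h import *
go(.4522,.0022,.1327,.258)"
```

```text
time: 55.87
position: [0.452, 0.0022, 0.1326]
tool_rot: [0.992, 0.129, 0.0, 0.0]
ft_force: [-0.6, -0.2, 2.1]
grip_width: 0.0318
grip_force: 25.0
row [0.0006, 0.0003, -0.0004] turn 0.0 rows>= 0.0 | pose [0.452, 0.0022, 0.1326] yaw 0.258 q6 1.07
```

```bash
python3 -m handwheel '[[0,0,0,0],[0,0,0,0],[0,0,0,0],[0,0,0,0],[0,0,0,0],[0,0,0,0],[0,0,0,0],[0,0,-0.05,0],[0,0,-0.12,0],[0,0,-0.2,0],[0,0,-0.3,0],[0,0,-0.4,0],[0,0,-0.5,0],[0,0.022,-0.555,0],[0,0.022,-0.555,0],[0,0.022,-0.555,0],[0,0.022,-0.555,0],[0,0.022,-0.555,0]]' 80; python3 - <<'E'
from h import *
d=cam("wrist");cv2.imwrite("pics/w10.png",d["frame"][...,::-1]);print(pose()[0])
print("bottle",fit("bottle",[d],(.453,.002),.006),"tin",fit("tin",[d],(.513,.106),.006,.26,True),"jar",fit("jar",[d],(.559,-.053),.006))
for p in [(421,97),]: print(onplane(d,[p],.126))
a=cv2.imread("pics/w1.png");b=cv2.imread("pics/w10.png")
o=np.vstack([a[:260,120:520],b[:260,120:520]]);cv2.imwrite("pics/cmp.png",o)
E
```

```text
time: 57.37
position: [0.4524, -0.0038, 0.2972]
tool_rot: [0.992, 0.129, -0.002, -0.001]
ft_force: [-0.2, -0.2, -0.5]
grip_width: 0.0698
grip_force: 0.0
[ 0.45252345 -0.00377846  0.29724195]
bottle (np.float64(0.4524455798945783), np.float64(0.0023768402706919006), 0.0, np.float64(0.047796077767149114), 1) tin (np.float64(0.51269365024848), np.float64(0.10610287435650391), np.float64(0.25958792390126517), np.float64(0.04822852017117829), 1) jar (np.float64(0.5566772626303137), np.float64(-0.051497726591303944), 0.0, np.float64(0.0579548897666452), 1)
[[ 0.5584644  -0.05124391]]
```

View pics/cmp.png

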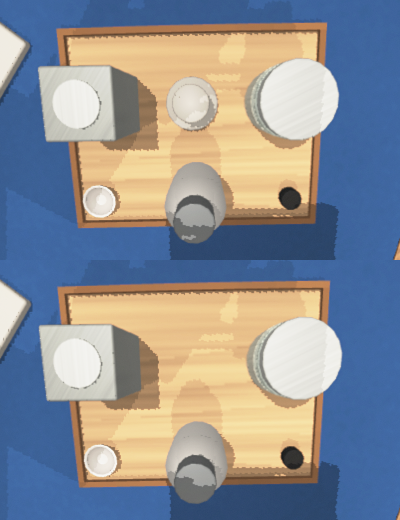

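The before and after views agree to about a pixel (jar right edge 339→342 while the tray corner moved 327→329; tin and bottle likewise). The dish and stopper have not moved.

```bash
python3 -c "
from rig import job
print(job.hand_in())"
```

```text
the job is handed in; nothing more can be done
None
```

The job is handed in: the muller stands in the middle of the slab, and the jar, bottle and tin are back upright on their original spots (within about 1–2 mm by the wrist camera). The dish and stopper were not disturbed, and it took about 58 s of the 144 s allowed.

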